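# Shut the cooling-water valve under its sliding cover

### The arm

A 6-joint arm with a two-finger parallel gripper is mounted at the origin on a cart in front of the work surface, level with it; the furniture and walls round the work are solid. World frame = base frame: x ahead of the robot, y to its left, z up, the work surface at z = 0. Lengths are in m, angles in rad, forces in N, time in s.
With the tool pointing down it reaches from about 0.425 to 0.925 m from the base axis. Payload 12.5 kg.
Tool frame: the origin (TCP) lies at the centre of the arm's flange, where the gripper is bolted on; the fingertips stand 173 mm ahead of it and the grasp point (between the pads) lies 155 mm ahead of it; z points along the fingers, y is the direction in which the jaws open and shut (so a half turn about z gives the same grasp; the last joint's range is limited). The gripper opens to 85 mm and grips with 20 to 120 N. Pads are 22 mm wide; open, the fingers measure 114 mm over their backs; the gripper's body (76 mm by 85 mm) begins 54 mm behind the grasp point. The pads swing forward as they close: fully open they stand 13 mm farther back than shut.
Start: joints at [-1.403, 0.491, 1.559, -0, 1.092, -0.106], TCP at [0.169, -0.602, 0.405] pointing down, gripper open.
Joint ranges: [-3.1, 3.1], [-0.84, 2.19], [0.05, 2.79], [-1.13, 4.28], [0.06, 2.93], [-2.69, 2.69]. Speed limits (rad/s): [2.22, 2.22, 2.79, 3.14, 3.14, 3.14].

### API

Orientations are given as a unit quaternion [w, x, y, z].
In Python, from plant import robot, snapshot, camera_params, ticket, models gives the robot as it stands.
- The arm moves only by the tool jog_arm, never from a script. Its arguments are lists of equal length, an entry for each row: "rotation": the turn, a rotation vector about the tool's x, y, z in degrees, a list of three; "dp": the shift along the tool's x, y, z in m, a list of three; "hand": the gripper command: -1 is fully open, 1 is shut, values between are in proportion. A call has 1 to 10 rows; each row shifts and turns the commanded pose from where the row before left it, along the tool's axes as they then stand; what a row does not reach is not made up. A row lasts 1/10 s, in which the tool goes at most 50 mm and 8.59 degrees, less where a joint would pass 70% of its speed; a pose out of reach is approached as far as the arm can. A call with a gripper value outside its range is refused whole. The fingers move at their own pace and stop on an object; "newtons" is the grip in N (left out, the last holds). Time passes only in rows, so rows that do not move let the fingers close. It gives the time, the measured TCP pose, the force and the opening at its end, in the units of the state.
- robot.get_state(): the state, without advancing time (a new reading comes with each control period).
- snapshot(name): name is "scene" or "side" or "wrist"; returns (picture, depth): 384x512x3 uint8, red, green, blue; 384x512 float32, m along the optical axis (not along the pixel's ray), 0 where there is no reading.
- camera_params(name): a dict with "fx", "fy", "cx", "cy" (pixels), "rvec" (rotation vector, rad) and "tvec" (3), from world to camera coordinates, as OpenCV has them; the wrist camera has in their place "mount" (4x4, takes a point from camera to tool coordinates, whose origin is the TCP and whose axes are the flange's). Camera axes: x right, y down, z forward; pixel columns grow to the right and rows downward; lengths in m; the calibration is good to about 2 mm. A picture is of the moment at which its call begins: read the wrist's pose just before it. camera_params takes no time and is no camera call.
- ticket.close_job(): hands the job in, once; it reports no verdict.
Trained networks look in the newest picture that a camera, given by its name, has taken for a name from the list of things; names that differ only in an ending like _2 or _b are one class to them, and where a whole thing is asked for, a point or a joint stands for the part that bears it (a point fixed in the world has none). Each returns a list of dicts, best first, with "p" (0 to 1); they miss things now and then, are a little off and sometimes report something else, mostly with a low value. They report only what shows in the picture. A call takes as long as a camera call.
- models.spot_in(camera, target): "position" ([x, y, z] in m, in world coordinates, good to about 4 mm: the middle of the surface that is visible of it).
The state is a dict: "t": time; "qpos": joint angles; "qvel": joint speeds; "joint_torque": joint torques, N m; "eef_pos": TCP position; "orientation": TCP orientation; "force": force on the tool from outside, world axes, zero at the start; "ft_torque": the same for the moment, N m; "gripper_width": opening from 0.0 (shut) to 1.0 (fully open).
Only numpy, scipy, OpenCV 4.12 (cv2) and the standard library are available. Lean on these libraries where they do the work, as an engineer would, in place of code of your own. Each camera call takes 0.05 s, during which the arm holds its last target. There are 200 camera calls.

### The job

The long valve box feeds cooling water to the candy table: without lifting its metal cover, push the cover along the box by its rib all the way to the other (left) end, so that the two valve handles lie open to view. Then push the handle that ends in a broad paddle round to its stop, so that it is fully shut, lying along the box and pointing to the box's right-hand end. Nothing needs to be grasped; leave the other valve (the narrow bar handle) as it is, and do not disturb the things lying round the box.

Things in the scene. Friction and masses are not known exactly. Their poses are not given: they have to be found in the camera images.
- valve_box: Grey trough fixed to the table, 120 (x) x 430 (y) x 73 mm high; origin: centre of its underside. +y is its end on the robot's left, -x faces the robot. Ledges at height 64 mm carry the cover; outside them 6 mm thick lips rise to 73 mm. Inside clear: x -46 to 46, y -209 to 209 mm. y < 0 is the open valve bay, y > 0 a low deck (under 40 mm). Pipe tails stick out 16 mm from the long sides.
- cover: Loose aluminium plate, 104 (x) x 208 (y) x 5 mm, 0.4 kg, on the ledges between the lips (2 mm play each side); slides along the box's y at 2 to 4 N, stopped by the end walls at its centre's y = -105 and +105 mm in the box frame. Origin: centre of its underside, axes as the box's. Starts over the valve bay, centre at box y -103 to -85 mm.
- rib_top (a point): Middle of the top edge of the cover's rib, a straight upright ridge at the middle of the cover, to push against: 70 mm long along the cover's x, 10 mm thick along y, top 22.5 mm above the plate's underside (86.5 mm above the table), plate's upper face at 69 mm.
- paddle_handle (a joint): Turn of the valve handle to be shut, rad: 0 = open, pointing across the box to the robot (box -x); grows anticlockwise seen from above to 1.571 = shut at its stop, pointing to the box's -y end. Starts between 0 and 0.2, stays where it is left; friction about 0.1 N m (3 N at the paddle).
- paddle_axis (a point): On the paddle handle's upright turning axis, 58 mm above the table. The valve stands in one or the other of two places in the bay: box x = +14 mm, y = -150 or -62 mm. The steel handle reaches 50 mm from the axis, at heights 42 to 58 mm; from 18 to 50 mm out it is a paddle 30 mm wide with flat upright sides, nearer in a bar 10 mm wide; hub 20 mm across, top at 62 mm. Valve body below 42 mm.
- paddle_tip (a point): Middle of the paddle handle's end, on its top edge, 50 mm from the axis, 58 mm above the table.
- bar_handle (a joint): Turn of the other valve's handle, same meaning, range and friction; starts between 0 and 0.2 and is to be left as it is.
- bar_tip (a point): Middle of the end of the other handle, on its top edge: a plain straight bar 8 mm wide all along, otherwise of the same size and height, in the other of the two places; 50 mm from its axis, 58 mm above the table.
- empty_cup: Bystander: small empty steel cup, 66 mm across, 33 mm high, right of the box; origin at the centre of its underside.
- timer: Bystander: wind-up kitchen timer, white base and dome knob, 62 mm across, 48 mm high, right of the box; origin at the centre of its underside.
- tape: Bystander: roll of blue tape lying flat, 92 mm across, 24 mm high, left of the box; origin at the centre of its underside.

How it is judged:
By the outcome, as a careful person would: the job done as asked, in the order asked, and still so for the second after the job is handed in, with the robot touching nothing.
It also fails if it takes over 45 s, if anything falls off the work surface, if the arm or the gripper's body presses on something with over 40 N, if the wrist force passes 120 N, or if a joint passes its speed limit or range.

## Working session

There is one attempt and no reset: what is moved stays moved. The work goes in short steps, Python scripts to look and compute and a tool call to move; the robot and the scene stay as the last step left them, time stands still between calls to the robot, and variables do not carry over. Pictures are saved under pics/ and viewed, about 8 in all and at most 12, crops included, and the job is handed in when it is done.

Besides the shell and the picture viewer there is one more tool, called after "Call:" by a JSON object that holds its "method" and its "body", one argument or row to a line. jog_arm: Moves the arm, as the interface text tells. Its arguments: {"type":"object","properties":{"rotation":{"type":"array"},"dp":{"type":"array"},"hand":{"type":"array"},"newtons":{"type":"number"}},"required":["rotation","dp","hand"]}

```bash
mkdir -p pics; ls
cat > h.py <<'E'
import numpy as np, cv2
from plant import robot, snapshot, camera_params, ticket, models
from scipy.spatial.transform import Rotation as R
def T(name):
    p=camera_params(name)
    if 'mount' in p:
        s=robot.get_state(); W=np.eye(4); q=s['orientation']
        W[:3,:3]=R.from_quat([q[1],q[2],q[3],q[0]]).as_matrix(); W[:3,3]=s['eef_pos']
        return p, W@np.array(p['mount'])
    M=np.eye(4); M[:3,:3]=cv2.Rodrigues(np.array(p['rvec'],float))[0]; M[:3,3]=np.ravel(p['tvec'])
    return p, np.linalg.inv(M)
def snap(name,f=None):
    p,M=T(name); im,d=snapshot(name)
    if f: cv2.imwrite('pics/'+f,im[:,:,::-1])
    v,u=np.mgrid[:384,:512]
    P=np.stack([(u-p['cx'])/p['fx']*d,(v-p['cy'])/p['fy']*d,d],-1)@M[:3,:3].T+M[:3,3]
    P[d==0]=np.nan
    return im,P
E
python3 - <<'E'
from h import *
s=robot.get_state(); print(s)
a,P=snap('scene','s1.png'); b,Q=snap('side','d1.png')
cv2.imwrite('pics/both.png',cv2.resize(np.hstack([a,b])[:,:,::-1],(800,300)))
for c in('scene','side'):
  for n in('valve_box','cover','rib_top','paddle_handle','empty_cup','timer','tape'):
    print(c,n,[(np.round(r['position'],3).tolist(),round(r['p'],2)) for r in models.spot_in(c,n)[:2]])
E
```

```text
pics
{'t': 0.0, 'qpos': array([-1.40258727e+00,  4.91573811e-01,  1.55944086e+00, -5.24215518e-05,
        1.09167886e+00, -1.05595385e-01]), 'qvel': array([-3.26966126e-05,  1.33337434e-03,  6.97893392e-05, -4.72330664e-04,
       -6.52514268e-05,  5.45898020e-04]), 'joint_torque': array([-2.34404724e-03, -6.18449807e+01, -2.61591536e+01, -1.27070880e-04,
        4.13702888e-03, -3.08850827e-05]), 'eef_pos': array([ 0.16901414, -0.60168642,  0.40412173]), 'orientation': array([-5.49440517e-04,  9.90641717e-01,  1.36486941e-01, -4.04711089e-05]), 'force': array([-0.16396987,  0.63747675,  0.74847718]), 'ft_torque': array([-0.00788766,  0.02910274,  0.01230256]), 'gripper_width': 0.9982284697319042}
scene valve_box [([0.484, 0.102, 0.041], 0.65)]
scene cover [([0.506, -0.075, 0.073], 0.62)]
scene rib_top [([0.509, -0.075, 0.07], 0.98)]
scene paddle_handle []
scene empty_cup [([0.48, -0.365, 0.016], 0.75)]
scene timer [([0.596, -0.334, 0.032], 0.68)]
scene tape [([0.487, 0.346, 0.023], 0.94)]
side valve_box [([0.491, 0.187, 0.036], 0.86)]
side cover [([0.507, -0.068, 0.066], 0.65)]
side rib_top [([0.506, -0.062, 0.066], 0.65)]
side paddle_handle []
side empty_cup [([0.469, -0.376, 0.022], 0.58)]
side timer [([0.606, -0.336, 0.032], 0.7)]
side tape [([0.496, 0.366, 0.019], 0.86)]
```

View pics/both.png

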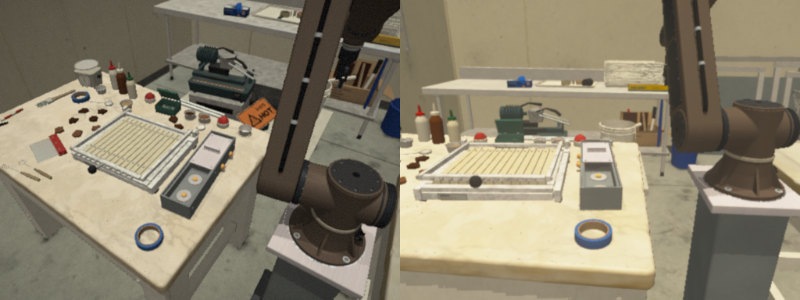

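The view shows the box near the robot (scene about px 195,180), with the cover over its right half and the tape at left. Next I fit the box pose from depth.

Run:
```python
from h import *
for c in('scene','side'):
    im,P=snap(c); X=P.reshape(-1,3)
    m=(X[:,0]>.38)&(X[:,0]<.64)&(X[:,1]>-.3)&(X[:,1]<.35)
    X=X[m]
    for lo,hi in((.055,.08),(.066,.08),(.077,.1),(.064,.0745)):
        k=X[(X[:,2]>lo)&(X[:,2]<hi)]
        print(c,lo,len(k),cv2.minAreaRect(k[:,:2].astype(np.float32)*1000) if len(k)>3 else 0, np.round(np.percentile(k[:,0],[1,50,99]),3),np.round(np.percentile(k[:,1],[1,50,99]),3))
    col=im[max(0,0):,:]
im,P=snap('scene')
m=(np.nan_to_num(P[...,0])>.38)&(P[...,0]<.64)&(abs(P[...,1])<.32)&(P[...,2]>.02)
v,u=np.where(m); print(u.min(),u.max(),v.min(),v.max())
c=im[v.min():v.max(),u.min():u.max()]
cv2.imwrite('pics/crop.png',cv2.resize(c[:,:,::-1],None,fx=4,fy=4)[:600,:800])
```

```text
scene 0.055 3022 ((549.0729370117188, 8.94171142578125), (217.99122619628906, 433.0480041503906), 5.4802632331848145) [0.424 0.518 0.639] [-0.208 -0.014  0.222]
scene 0.066 2182 ((539.8814086914062, 8.225296020507812), (197.64784240722656, 433.5417175292969), 6.023852825164795) [0.425 0.508 0.619] [-0.208 -0.044  0.221]
scene 0.077 454 ((541.3707885742188, 5.5281219482421875), (211.6391143798828, 421.44451904296875), 2.155726432800293) [0.47 0.63 0.64] [-0.155  0.08   0.217]
scene 0.064 2069 ((532.1777954101562, 7.416046142578125), (182.11695861816406, 433.5606994628906), 6.045616626739502) [0.425 0.509 0.578] [-0.207 -0.039  0.221]
side 0.055 2244 ((548.6201171875, 7.77362060546875), (215.05914306640625, 437.9334716796875), 5.162398338317871) [0.427 0.511 0.638] [-0.21   0.008  0.224]
side 0.066 1485 ((542.5052490234375, 7.08258056640625), (199.39405822753906, 437.7775573730469), 5.851405620574951) [0.427 0.507 0.631] [-0.21  -0.036  0.223]
side 0.077 363 ((558.7883911132812, 34.75947570800781), (367.7969055175781, 162.34219360351562), 89.98758697509766) [0.481 0.629 0.64 ] [-0.148  0.106  0.217]
side 0.064 1550 ((532.8890991210938, 6.0970916748046875), (180.06100463867188, 437.7775573730469), 5.851406097412109) [0.427 0.505 0.625] [-0.21  -0.024  0.223]
177 312 164 298
```

View pics/crop.png

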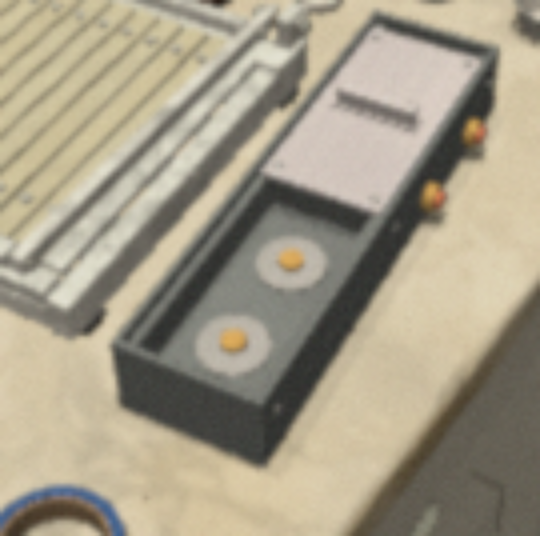

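The crop shows the box, rib and bare deck clearly. The candy table beyond it contaminates the fit, so I refine with it cut away.

Run:
```python
from h import *
for c in('scene','side'):
    im,P=snap(c); X=P.reshape(-1,3); X=X[~np.isnan(X[:,0])]
    th=np.radians(6); c0=np.array([.51,.007])
    for it in range(3):
        A=np.array([[np.cos(th),np.sin(th)],[-np.sin(th),np.cos(th)]])
        L=(X[:,:2]-c0)@A.T
        k=(abs(L[:,0])<.075)&(abs(L[:,1])<.23)&(X[:,2]>.064)&(X[:,2]<.08)
        r=cv2.minAreaRect((X[k][:,:2]*1000).astype(np.float32))
        c0=np.array(r[0])/1000; a=r[2]; a=a-90 if a>45 else a; th=np.radians(a)
    print(c,r,k.sum())
    A=np.array([[np.cos(th),np.sin(th)],[-np.sin(th),np.cos(th)]]); L=(X[:,:2]-c0)@A.T
    k=(abs(L[:,0])<.05)&(abs(L[:,1])<.2)&(X[:,2]>.078)&(X[:,2]<.1)
    print('rib local',np.round(np.median(L[k],0),4),np.round(L[k].min(0),3),np.round(L[k].max(0),3),np.median(X[k][:,2]),'world',np.median(X[k],0))
    k=(abs(L[:,0])<.04)&(abs(L[:,1])<.2)&(X[:,2]>.062)&(X[:,2]<.076)
    print('cover y',np.percentile(L[k][:,1],[1,99]),np.median(X[k][:,2]))
    k=(abs(L[:,0])<.1)&(abs(L[:,1])<.25)&(X[:,2]>.03)
    for y0 in(-.15,-.05,.05,.15):
        j=k&(abs(L[:,1]-y0)<.05)&(X[:,2]<.078)&(X[:,2]>.066); print(y0,np.percentile(L[j][:,0],[1,99]).round(4))
print(camera_params('wrist')['mount'],camera_params('wrist')['fx'])
```

```text
scene ((502.2156677246094, 3.2275238037109375), (121.36958312988281, 435.169189453125), 5.775918006896973) 2334
rib local [ 0.0009 -0.0868] [-0.035 -0.095] [ 0.035 -0.082] 0.08621198862452695 world [ 0.51165751 -0.08394271  0.08621199]
cover y [-0.19239661  0.01357209] 0.07062015004105726
-0.15 [-0.0595  0.0592]
-0.05 [-0.0596  0.059 ]
0.05 [-0.06  0.06]
0.15 [-0.0604  0.0594]
side ((502.8921813964844, 4.5765838623046875), (119.73583221435547, 436.3464660644531), 5.816497802734375) 1567
rib local [-0.0008 -0.0872] [-0.034 -0.092] [ 0.033 -0.082] 0.08306044806978416 world [ 0.51092173 -0.08200496  0.08306045]
cover y [-0.18530752  0.01298941] 0.06857808497124157
-0.15 [-0.0589  0.0743]
-0.05 [-0.0584  0.0584]
0.05 [-0.0595  0.058 ]
0.15 [-0.0598  0.0598]
[[ 1.22951797e-04 -9.53642589e-01 -3.00941518e-01  7.72911272e-02]
 [ 9.99999961e-01  1.92611834e-04 -2.01803513e-04 -6.76340331e-04]
 [ 2.50413322e-04 -3.00941482e-01  9.53642575e-01  3.06961879e-02]
 [ 0.00000000e+00  0.00000000e+00  0.00000000e+00  1.00000000e+00]] 335.5972620223023
```

Call:
{"method": "jog_arm", "body": {
  "rotation": [
    [0, 0, 5],
    [0, 0, 4.9],
    [0, 0, 0],
    [0, 0, 0],
    [0, 0, 0],
    [0, 0, 0],
    [0, 0, 0],
    [0, 0, 0],
    [0, 0, 0],
    [0, 0, 0]
  ],
  "dp": [
    [0, 0, 0],
    [0, 0, 0],
    [0.03, -0.033, 0],
    [0.03, -0.033, 0],
    [0.03, -0.033, 0],
    [0.03, -0.033, 0],
    [0.03, -0.033, 0],
    [0.03, -0.033, 0],
    [0.03, -0.033, 0],
    [0.03, -0.033, 0]
  ],
  "hand": [1, 1, 1, 1, 1, 1, 1, 1, 1, 1]
}}

```text
t: 2.05
eef_pos: [0.3819, -0.3133, 0.4049]
orientation: [0.0, 0.999, 0.05, 0.0]
force: [0.9, -1.7, -0.0]
gripper_width: -0.005
```

```bash
cat >> h.py <<'E'
C=np.array([.5025,.004]); TH=np.radians(5.8)
B=np.array([[np.cos(TH),np.sin(TH)],[-np.sin(TH),np.cos(TH)]])
def where():
    s=robot.get_state(); q=s['orientation']; M=R.from_quat([q[1],q[2],q[3],q[0]]).as_matrix()
    tip=s['eef_pos']+M[:,2]*.173
    print('t',round(s['t'],2),'tip box xy',(B@(tip[:2]-C)).round(4),'z',tip[2].round(4),'yaw',np.degrees(np.arctan2(M[1,0],M[0,0])).round(2),'tilt',M[:2,2].round(4),'F',s['force'].round(1),'w',round(s['gripper_width'],2))
E
python3 -c "
from h import *
where()"
```

```text
t 2.05 tip box xy [-0.152  -0.3036] z 0.2319 yaw 5.77 tilt [ 0.0004 -0.0004] F [ 0.9 -1.7 -0. ] w -0.01
```

Call:
{"method": "jog_arm", "body": {
  "rotation": [
    [0, 0, 0],
    [0, 0, 0],
    [0, 0, 0],
    [0, 0, 0],
    [0, 0, 0],
    [0, 0, 0]
  ],
  "dp": [
    [0.03, -0.032, 0.02],
    [0.03, -0.032, 0.02],
    [0.03, -0.032, 0.02],
    [0.03, -0.032, 0.02],
    [0.03, -0.032, 0.02],
    [0, 0, 0]
  ],
  "hand": [1, 1, 1, 1, 1, 1]
}}

```text
t: 2.65
eef_pos: [0.516, -0.137, 0.3025]
orientation: [-0.001, 0.999, 0.053, -0.001]
force: [0.5, -0.2, 0.8]
gripper_width: 0.002
```

```bash
python3 -c "
from h import *
where(); im,P=snap('wrist','w1.png')
L=(P[...,:2]-C)@B.T; z=P[...,2]
k=(abs(L[...,0])<.04)&(abs(L[...,1])<.25)&(z>.078)&(z<.1)
print(k.sum(),np.median(z[k]),np.percentile(L[k],[2,50,98],axis=0).round(4))
k=(abs(L[...,0])<.08)&(abs(L[...,1])<.25)&(z>.07)&(z<.077); print(k.sum(),np.percentile(L[k],[1,99],axis=0).round(4))
k=(abs(L[...,0])<.03)&(L[...,1]>-.2)&(L[...,1]<0)&(z>.05)&(z<.077); print('plate',k.sum(),np.median(z[k]))
where()"
```

```text
t 2.65 tip box xy [-0.0012 -0.1414] z 0.1295 yaw 6.03 tilt [-0.0024  0.0013] F [ 0.5 -0.2  0.8] w 0.0
2112 0.08630381838349359 [[-0.0319 -0.0956]
 [ 0.0041 -0.0917]
 [ 0.0347 -0.0861]]
13048 [[-0.0589 -0.2133]
 [ 0.06    0.0267]]
plate 24115 0.0691592785564481
t 2.7 tip box xy [-0.0021 -0.143 ] z 0.1305 yaw 6.0 tilt [-0.0019  0.0007] F [-0.1  0.1 -0.1] w 0.0
```

View pics/w1.png

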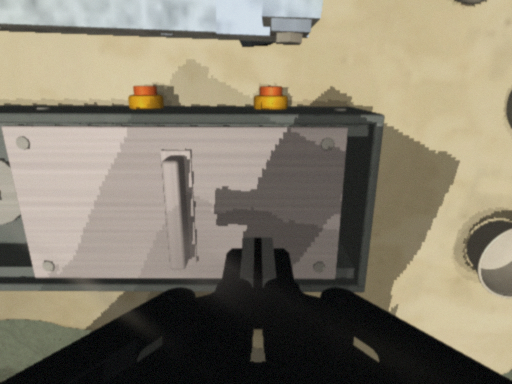

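The wrist view shows the rib (px 177,210), with the closed fingers (258,265) to its right over the plate. Heights match the given sizes, so I lower and push.

Call:
{"method": "jog_arm", "body": {
  "rotation": [
    [0, 0, 0],
    [0, 0, 0],
    [0, 0, 0],
    [0, 0, 0],
    [0, 0, 0]
  ],
  "dp": [
    [0, 0, 0.025],
    [0, 0, 0.02],
    [0, 0, 0.01],
    [0, 0, 0],
    [0, -0.01, 0]
  ],
  "hand": [1, 1, 1, 1, 1]
}}

```text
t: 3.2
eef_pos: [0.5134, -0.1315, 0.2504]
orientation: [0.0, 0.999, 0.05, 0.001]
force: [0.8, -0.6, 0.6]
gripper_width: 0.002
```

```bash
python3 -c "
from h import *
where()"
```

```text
t 3.2 tip box xy [-0.0027 -0.1361] z 0.0774 yaw 5.69 tilt [ 0.0012 -0.0006] F [ 0.8 -0.6  0.6] w 0.0
```

Call:
{"method": "jog_arm", "body": {
  "rotation": [
    [0, 0, 0],
    [0, 0, 0],
    [0, 0, 0],
    [0, 0, 0],
    [0, 0, 0],
    [0, 0, 0],
    [0, 0, 0],
    [0, 0, 0],
    [0, 0, 0],
    [0, 0, 0]
  ],
  "dp": [
    [0, -0.01, 0],
    [0, -0.01, 0],
    [0, -0.01, 0],
    [0, -0.015, 0],
    [0, -0.015, 0],
    [0, -0.015, 0],
    [0, -0.015, 0],
    [0, -0.015, 0],
    [0, -0.015, 0],
    [0, -0.015, 0]
  ],
  "hand": [1, 1, 1, 1, 1, 1, 1, 1, 1, 1]
}}

```text
t: 4.2
eef_pos: [0.4995, 0.005, 0.2501]
orientation: [0.0, 0.999, 0.051, 0.0]
force: [-0.4, -5.6, 6.0]
gripper_width: 0.003
```

```bash
python3 -c "
from h import *
where(); im,P=snap('wrist')
L=(P[...,:2]-C)@B.T; z=P[...,2]
k=(abs(L[...,0])<.04)&(abs(L[...,1])<.25)&(z>.078)&(z<.09)
print(k.sum(),np.median(z[k]),np.percentile(L[k],[2,50,98],axis=0).round(4))
where()"
```

```text
t 4.2 tip box xy [-0.0027  0.0012] z 0.0771 yaw 5.81 tilt [ 0.001  -0.0005] F [-0.4 -5.6  6. ] w 0.0
2757 0.086377561278733 [[-0.0122 -0.0075]
 [ 0.0113  0.0182]
 [ 0.0352  0.0238]]
t 4.25 tip box xy [-0.0032  0.0029] z 0.0769 yaw 5.85 tilt [-0.0001  0.0001] F [-1.   2.1 -0.7] w 0.0
```

Call:
{"method": "jog_arm", "body": {
  "rotation": [
    [0, 0, 0],
    [0, 0, 0],
    [0, 0, 0],
    [0, 0, 0],
    [0, 0, 0],
    [0, 0, 0],
    [0, 0, 0]
  ],
  "dp": [
    [0, -0.015, 0],
    [0, -0.015, 0],
    [0, -0.015, 0],
    [0, -0.015, 0],
    [0, -0.01, 0],
    [0, -0.005, 0],
    [0, -0.003, 0]
  ],
  "hand": [1, 1, 1, 1, 1, 1, 1]
}}

```text
t: 4.95
eef_pos: [0.4917, 0.0818, 0.2497]
orientation: [0.0, 0.999, 0.051, -0.0]
force: [-0.3, -5.1, 3.1]
gripper_width: 0.001
```

```bash
cat > rib.py <<'E'
from h import *
where(); im,P=snap('wrist')
L=(P[...,:2]-C)@B.T; z=P[...,2]
k=(L[...,0]<.04)&(L[...,0]>.012)&(abs(L[...,1])<.25)&(z>.078)&(z<.09)
print(k.sum(),np.median(z[k]),np.percentile(L[k],[2,50,98],axis=0).round(4))
where()
E
python3 rib.py
```

```text
t 4.95 tip box xy [-0.0029  0.0784] z 0.0767 yaw 5.82 tilt [-0.0001 -0.0002] F [-0.3 -5.1  3.1] w 0.0
1382 0.08635569892315317 [[0.0126 0.0913]
 [0.0251 0.0959]
 [0.0354 0.101 ]]
t 5.0 tip box xy [-0.003   0.0785] z 0.0766 yaw 5.8 tilt [-0.0002 -0.    ] F [-0.2 -0.8  1.7] w -0.0
```

Call:
{"method": "jog_arm", "body": {
  "rotation": [
    [0, 0, 0],
    [0, 0, 0],
    [0, 0, 0],
    [0, 0, 0]
  ],
  "dp": [
    [0, -0.002, 0],
    [0, -0.002, 0],
    [0, -0.002, 0],
    [0, -0.002, 0]
  ],
  "hand": [1, 1, 1, 1]
}}

```text
t: 5.4
eef_pos: [0.491, 0.0892, 0.2496]
orientation: [0.0, 0.999, 0.05, 0.0]
force: [-0.7, -3.8, 1.9]
gripper_width: -0.003
```

Call:
{"method": "jog_arm", "body": {
  "rotation": [
    [0, 0, 0],
    [0, 0, 0]
  ],
  "dp": [
    [0, -0.001, 0],
    [0, -0.001, 0]
  ],
  "hand": [1, 1]
}}

```text
t: 5.6
eef_pos: [0.4912, 0.0909, 0.2497]
orientation: [0.0, 0.999, 0.051, 0.001]
force: [5.3, -12.7, -0.3]
gripper_width: 0.001
```

Call:
{"method": "jog_arm", "body": {
  "rotation": [
    [0, 0, 0],
    [0, 0, 0]
  ],
  "dp": [
    [0, -0.001, 0],
    [0, -0.001, 0]
  ],
  "hand": [1, 1]
}}

```text
t: 5.8
eef_pos: [0.4917, 0.0921, 0.2499]
orientation: [0.001, 0.999, 0.051, 0.002]
force: [6.8, -28.5, 1.6]
gripper_width: -0.003
```

```bash
python3 rib.py
```

```text
t 5.8 tip box xy [-0.0013  0.0884] z 0.0769 yaw 5.82 tilt [ 0.0036 -0.0018] F [  6.8 -28.5   1.6] w -0.0
1465 0.08657697514011722 [[0.0126 0.1008]
 [0.0261 0.1053]
 [0.037  0.1104]]
t 5.85 tip box xy [-0.0013  0.0882] z 0.077 yaw 5.83 tilt [ 0.0036 -0.002 ] F [  6.9 -23.8  -0. ] w -0.01
```

The 28 N stop shows the cover is against the end wall, so I back off, lift and look into the bay.

Call:
{"method": "jog_arm", "body": {
  "rotation": [
    [0, 0, 0],
    [0, 0, 0],
    [0, 0, 0],
    [0, 0, 0],
    [0, 0, 0],
    [0, 0, 0],
    [0, 0, 0],
    [0, 0, 0]
  ],
  "dp": [
    [0, 0.005, 0],
    [0, 0.01, 0],
    [0, 0.01, -0.02],
    [0, 0.035, -0.04],
    [-0.015, 0.035, -0.04],
    [-0.015, 0.035, -0.02],
    [0, 0.02, 0],
    [0, 0, 0]
  ],
  "hand": [1, 1, 1, 1, 1, 1, 1, 1]
}}

```text
t: 6.65
eef_pos: [0.4765, -0.0555, 0.3641]
orientation: [0.0, 0.999, 0.049, 0.001]
force: [0.8, -0.2, 0.6]
gripper_width: -0.0
```

```bash
python3 -c "
from h import *
where(); im,P=snap('wrist','w2.png')
for n in('paddle_handle','paddle_tip','paddle_axis','bar_handle','bar_tip','rib_top','cover'):
    print(n,[((B@(np.array(r['position'])[:2]-C)).round(4).tolist(),round(r['position'][2],3),round(r['p'],2)) for r in models.spot_in('wrist',n)[:2]])
L=(P[...,:2]-C)@B.T; z=P[...,2]
k=(abs(L[...,0])<.046)&(L[...,1]>-.209)&(L[...,1]<-.01)&(z>.053)&(z<.065)
n,lab,st,_=cv2.connectedComponentsWithStats(k.astype(np.uint8))
for i in range(1,n):
    if st[i,4]>150:
        q=lab==i; print(st[i],L[q].min(0).round(4),L[q].max(0).round(4),np.median(z[q]),cv2.minAreaRect((L[q]*1000).astype(np.float32)))
np.savez('w2.npz',L=L,z=z,im=im)
"
```

```text
t 6.65 tip box xy [-0.0317 -0.0566] z 0.1911 yaw 5.63 tilt [ 0.0014 -0.0003] F [ 0.8 -0.2  0.6] w -0.0
paddle_handle [([-0.0123, -0.1493], 0.058, 0.76)]
paddle_tip [([-0.0086, -0.1478], 0.059, 0.83)]
paddle_axis [([-0.0033, -0.1489], 0.058, 0.57)]
bar_handle [([0.0045, -0.0668], 0.06, 0.83)]
bar_tip [([0.0055, -0.064], 0.057, 0.68)]
rib_top [([0.0061, 0.0718], 0.068, 0.92)]
cover [([-0.0002, 0.0753], 0.069, 0.69)]
[ 369   84   88  115 1069] [-0.046 -0.209] [ 0.0458 -0.1506] 0.05900339451434783 ((-0.08391571044921875, -179.79722595214844), (91.83365631103516, 58.37702560424805), 0.009053980931639671)
[252 113  25  72 925] [-0.0354 -0.0709] [ 0.0239 -0.0517] 0.06032875249209202 ((-5.732421875, -60.931884765625), (19.300077438354492, 59.20087432861328), 88.96099853515625)
[ 354  113   38   72 1980] [-0.0364 -0.1704] [ 0.0239 -0.1371] 0.05822546475772111 ((-5.84930419921875, -151.52024841308594), (59.991024017333984, 30.200164794921875), 9.303545951843262)
```

View pics/w2.png

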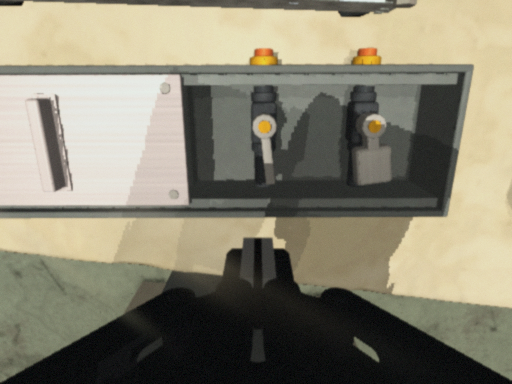

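The wrist view shows both handles: bar at px (264,150) and paddle at (372,160). The paddle valve stands at box y -150 mm, with its angle about 0.16 rad. I lower the fingers between the two handles.

Call:
{"method": "jog_arm", "body": {
  "rotation": [
    [0, 0, 0],
    [0, 0, 0],
    [0, 0, 0],
    [0, 0, 0],
    [0, 0, 0]
  ],
  "dp": [
    [0.006, 0.026, 0.02],
    [0.007, 0.026, 0.03],
    [0, 0, 0.03],
    [0, 0, 0.02],
    [0, 0, 0]
  ],
  "hand": [1, 1, 1, 1, 1]
}}

```text
t: 7.55
eef_pos: [0.4946, -0.1036, 0.2612]
orientation: [-0.001, 0.999, 0.051, -0.002]
force: [0.3, 0.4, 1.0]
gripper_width: 0.001
```

```bash
python3 -c "
from h import *
where()"
```

```text
t 7.55 tip box xy [-0.0195 -0.1059] z 0.0882 yaw 5.8 tilt [-0.0045  0.0015] F [0.3 0.4 1. ] w 0.0
```

Call:
{"method": "jog_arm", "body": {
  "rotation": [
    [0, 0, 0],
    [0, 0, 0],
    [0, 0, 0],
    [0, 0, 0]
  ],
  "dp": [
    [0, 0.002, 0.015],
    [0, 0, 0.015],
    [0, 0, 0.009],
    [0, 0, 0]
  ],
  "hand": [1, 1, 1, 1]
}}

```text
t: 7.95
eef_pos: [0.4952, -0.1056, 0.2244]
orientation: [-0.0, 0.999, 0.051, -0.0]
force: [-0.6, 0.4, -0.5]
gripper_width: 0.004
```

```bash
python3 -c "
from h import *
where()"
```

```text
t 7.95 tip box xy [-0.0185 -0.1083] z 0.0514 yaw 5.82 tilt [-0.0008  0.0002] F [-0.6  0.4 -0.5] w 0.0
```

Call:
{"method": "jog_arm", "body": {
  "rotation": [
    [0, 0, 0],
    [0, 0, 0],
    [0, 0, 0],
    [0, 0, 0],
    [0, 0, 0],
    [0, 0, 0],
    [0, 0, 0]
  ],
  "dp": [
    [0, 0.009, 0.002],
    [0, 0.01, 0],
    [-0.003, 0.005, 0],
    [-0.003, 0.006, 0],
    [-0.002, 0.005, 0],
    [-0.002, 0.005, 0],
    [0, 0, 0]
  ],
  "hand": [1, 1, 1, 1, 1, 1, 1]
}}

```text
t: 8.65
eef_pos: [0.4889, -0.1474, 0.2226]
orientation: [0.0, 0.999, 0.05, -0.0]
force: [-1.3, 1.0, 0.6]
gripper_width: -0.0
```

```bash
python3 -c "
from h import *
where(); snap('wrist','w3.png')"
```

```text
t 8.65 tip box xy [-0.0288 -0.1493] z 0.0496 yaw 5.75 tilt [-0.0001 -0.0002] F [-1.3  1.   0.6] w -0.0
```

View pics/w3.png

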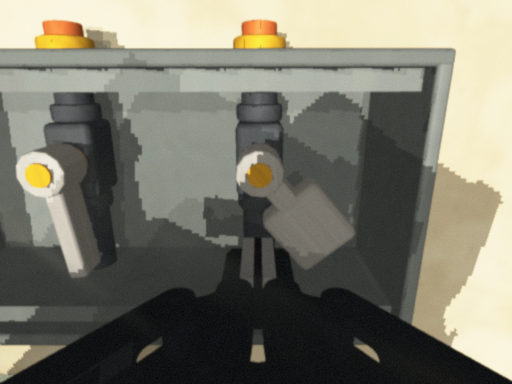

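The paddle (px 308,222) has turned about halfway, with the fingers on its face. I continue round.

Call:
{"method": "jog_arm", "body": {
  "rotation": [
    [0, 0, 0],
    [0, 0, 0],
    [0, 0, 0],
    [0, 0, 0],
    [0, 0, 0],
    [0, 0, 0],
    [0, 0, 0]
  ],
  "dp": [
    [0.001, 0.005, 0],
    [0.002, 0.005, 0],
    [0.003, 0.006, 0],
    [0.003, 0.005, 0],
    [0.004, 0.004, 0],
    [0.004, 0.003, 0],
    [0, 0, 0]
  ],
  "hand": [1, 1, 1, 1, 1, 1, 1]
}}

```text
t: 9.4
eef_pos: [0.5088, -0.1731, 0.2223]
orientation: [-0.0, 0.999, 0.051, -0.001]
force: [-6.2, 1.5, -0.3]
gripper_width: -0.001
```

Call:
{"method": "jog_arm", "body": {
  "rotation": [
    [0, 0, 0],
    [0, 0, 0]
  ],
  "dp": [
    [0.002, 0, 0],
    [0.001, 0, 0]
  ],
  "hand": [1, 1]
}}

```text
t: 9.6
eef_pos: [0.5101, -0.173, 0.2222]
orientation: [-0.001, 0.999, 0.051, -0.004]
force: [-26.3, -8.2, 10.9]
gripper_width: -0.001
```

```bash
python3 -c "
from h import *
where()"
```

```text
t 9.6 tip box xy [-0.0116 -0.1764] z 0.0492 yaw 5.83 tilt [-0.0075  0.0015] F [-26.3  -8.2  10.9] w -0.0
```

At 26 N the handle is hard against its stop. I retract away from the face (-x) and then straight up.

Call:
{"method": "jog_arm", "body": {
  "rotation": [
    [0, 0, 0],
    [0, 0, 0],
    [0, 0, 0],
    [0, 0, 0],
    [0, 0, 0],
    [0, 0, 0],
    [0, 0, 0],
    [0, 0, 0]
  ],
  "dp": [
    [-0.004, 0, 0],
    [-0.006, 0, 0],
    [0, 0, -0.02],
    [0, 0, -0.03],
    [0, 0, -0.04],
    [-0.02, -0.03, -0.03],
    [0, -0.03, -0.02],
    [0, 0, 0]
  ],
  "hand": [1, 1, 1, 1, 1, 1, 1, 1]
}}

```text
t: 10.4
eef_pos: [0.4756, -0.1139, 0.3655]
orientation: [0.001, 0.999, 0.051, 0.003]
force: [0.5, 0.2, -0.9]
gripper_width: 0.005
```

```bash
python3 -c "
from h import *
where(); im,P=snap('wrist','w4.png')
L=(P[...,:2]-C)@B.T; z=P[...,2]
k=(abs(L[...,0])<.044)&(L[...,1]>-.205)&(L[...,1]<-.01)&(z>.054)&(z<.0605)
n,lab,st,_=cv2.connectedComponentsWithStats(k.astype(np.uint8))
for i in range(1,n):
    if st[i,4]>150:
        q=lab==i; print(st[i],L[q].min(0).round(4),L[q].max(0).round(4),cv2.minAreaRect((L[q]*1000).astype(np.float32)))
        y=L[q]; y=y[(y[:,1]<-.172)&(y[:,1]>-.196)]
        if len(y)>50:
            for a in np.arange(-.196,-.172,.004):
                t=y[abs(y[:,1]-a-.002)<.002,0]; print(round(a,3),len(t) and (t.min().round(4),t.max().round(4)))
k=(abs(L[...,0])<.03)&(L[...,1]>-.02)&(z>.064)&(z<.075);print('cover edge y',np.percentile(L[k][:,1],.5))
im,P=snap('scene'); L=(P[...,:2]-C)@B.T; z=P[...,2]
k=(abs(L[...,0])<.04)&(abs(L[...,1])<.2)&(z>.08)&(z<.09);print('rib',np.median(L[k],0))
k=(abs(L[...,0])<.04)&(abs(L[...,1])<.206)&(z>.064)&(z<.076);print('cover y',np.percentile(L[k][:,1],[1,99]))
for n in('empty_cup','timer','tape'): print(n,[np.round(r['position'],3).tolist() for r in models.spot_in('scene',n)[:1]])
"
```

```text
t 10.4 tip box xy [-0.0378 -0.115 ] z 0.1925 yaw 5.89 tilt [ 0.0054 -0.0018] F [ 0.5  0.2 -0.9] w 0.0
[ 312  100   51   37 1554] [-0.0005 -0.1995] [ 0.0286 -0.1581] ((14.0575590133667, -178.8302459716797), (29.1195068359375, 41.43720626831055), 0.03578859195113182)
-0.196 (np.float64(-0.0004), np.float64(0.0286))
-0.192 (np.float64(-0.0002), np.float64(0.0286))
-0.188 (np.float64(-0.0002), np.float64(0.0286))
-0.184 (np.float64(-0.0005), np.float64(0.0286))
-0.18 (np.float64(-0.0003), np.float64(0.0286))
-0.176 (np.float64(-0.0003), np.float64(0.0286))
-0.172 0
[190 128  17  50 476] [-0.0354 -0.0708] [ 0.0064 -0.0586] ((-14.764593124389648, -64.57613372802734), (41.60896301269531, 9.376134872436523), 4.705665111541748)
cover edge y 0.0015608542510806363
rib [-4.62110866e-06  1.07977442e-01]
cover y [-0.06197505  0.20442514]
empty_cup [[0.483, -0.362, 0.019]]
timer [[0.604, -0.328, 0.02]]
tape [[0.488, 0.345, 0.025]]
```

View pics/w4.png

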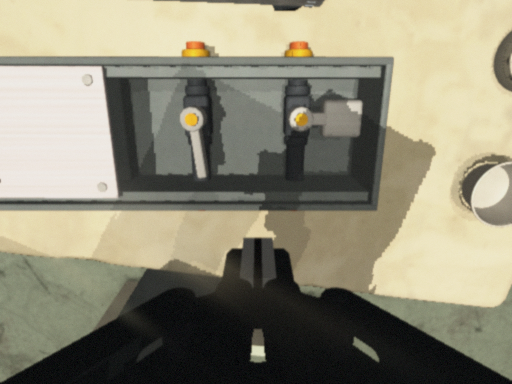

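The picture shows the paddle (px 340,118) lying along the box to the right, the bar unmoved (200,155) and the cover at the left. The arm is clear, so I hand in.

```bash
python3 -c "
from h import *
print(ticket.close_job())"
```

```text
the job is handed in; nothing more can be done
None
```

The job is done and handed in at about 10.5 s of robot time. I pushed the cover by its rib to the left end of the box, then pushed the paddle handle round to its stop.

- **Cover:** it came up hard against the left end wall at about 28 N. Its near edge now measures box y of about +1.5 mm, against +1 mm expected. The rib measured about 105 mm from the wrist camera and 108 mm from the scene camera. The difference is within calibration error, and both agree it is at the end.
- **Paddle handle:** it met its stop at about 26 N. After I backed off, its sides lie parallel to the box to within about 0.1° and its end is at box y -199.5 mm, so it is fully shut.
- **Bar handle:** it did not move. Its tip edge read -70.9 mm before and -70.8 mm after.
- **Cup, timer and tape:** they were seen where they started, within the finder's error. The arm and gripper were clear of everything at hand-in.

No check failed. One crude scene-camera reading of the cover's extent also caught parts of the open bay, so I did not use it.

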